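# Pack the bench unit's top drawer below its rim and run it shut

### The arm

A 6-joint arm with a two-finger parallel gripper is mounted at the origin on a cart in front of the work surface, level with it; the furniture and walls round the work are solid. World frame = base frame: x ahead of the robot, y to its left, z up, the work surface at z = 0. Lengths are in m, angles in rad, forces in N, time in s.
With the tool pointing down it reaches from about 0.375 to 0.925 m from the base axis. Payload 5.7 kg.
Tool frame: the origin (TCP) lies midway between the tips of the shut fingers; the grasp point (between the pads) lies 19 mm behind it; z points along the fingers, y is the line along which they close (so a half turn about z gives the same grasp; the last joint's range is limited). The gripper opens to 88 mm and grips with 3 to 60 N. Pads are 20 mm wide; open, the fingers measure 115 mm over their backs; the gripper's body (75 mm by 178 mm) begins 61 mm behind the grasp point.
Start: joints at [1.215, 0.359, 1.51, -0, 1.272, -0.115], TCP at [0.143, 0.583, 0.223] pointing down, gripper open.
Joint ranges: [-2.97, 2.97], [-1.01, 2.36], [0.21, 2.38], [-0.96, 4.11], [0.2, 2.71], [-2.98, 2.98]. Speed limits (rad/s): [2.39, 2.39, 3.14, 3.14, 3.14, 3.14].

### API

Orientations are given as a unit quaternion [x, y, z, w].
In Python, from bench import move_ptp, servo_line, goto_joints, move_gripper, sleep, inverse_kinematics, capture, PlanningError, close_job, spot_in, silhouettes, current_clock, current_joint_pos, current_qvel, current_joint_torque, current_position, current_orientation, current_force, current_torque, current_finger_gap, current_grip_force gives the robot as it stands. Calls block until the motion is done:
- move_ptp(position, orientation): joint-space move of the TCP to a pose.
- servo_line(position, orientation=None, rate=0.15, contact_N=None): straight line of the TCP; orientation=None keeps the orientation; rate is the mean speed in m/s. With contact_N (N) it stops when the force on the tool has changed by that much, and returns True; else False.
- goto_joints(angles): joint-space move.
- move_gripper(opening): finger opening in m; the grip force is fixed at half the most; returns when the fingers have stopped.
- sleep(seconds).
- inverse_kinematics(position, orientation): joint angles nearest the present ones, or None.
- capture(name): name is "scene" or "top"; returns a dict with "image" (400x640x3 uint8, blue, green, red), "range_z" (400x640 float32, m along the optical axis (not along the pixel's ray), 0 where there is no reading), "intrinsics" (3x3 intrinsics, pixels), "k1" (the pictures are not rectified: a ray, as slopes to the right and down, at radius r is drawn at 1 + k1 r^2 times it, then the intrinsics apply), "R" (3x3) and "t" (3): a world point X has camera coordinates R X + t. Camera axes: x right, y down, z forward; pixel columns grow to the right and rows downward; lengths in m; the calibration is good to about 2 mm. A picture is of the moment at which its call begins.
A pose or a line that the arm cannot do raises PlanningError and nothing moves.
- close_job(): hands the job in; it is judged then, once.
Trained networks look in the newest picture that a camera, given by its name, has taken for a name from the list of things; names that differ only in an ending like _2 or _b are one class to them, and where a whole thing is asked for, a point or a joint stands for the part that bears it (a point fixed in the world has none). Each returns a list of dicts, best first, with "conf" (0 to 1); they miss things now and then, are a little off and sometimes report something else, mostly with a low value. They report only what shows in the picture. A call takes as long as a camera call.
- spot_in(camera, query): "xy" ([column, row] in pixels, amid what is visible of it).
- silhouettes(camera, query): "region" (400x640 bool, what is visible of it) and "xy" ([column, row] in pixels, amid what is visible of it).
Readings, each from a call of its own:
- current_clock(): time.
- current_joint_pos(): joint angles.
- current_qvel(): joint speeds.
- current_joint_torque(): joint torques, N m.
- current_position(): TCP position.
- current_orientation(): TCP orientation.
- current_force(): force on the tool from outside, world axes, zero at the start.
- current_torque(): the same for the moment, N m.
- current_finger_gap(): finger opening in m.
- current_grip_force(): force on a finger pad.
Only numpy, scipy, OpenCV 4.12 (cv2) and the standard library are available. Lean on these libraries where they do the work, as an engineer would, in place of code of your own. Each camera call takes 0.05 s, during which the arm holds its last target. There are 200 camera calls.

### The job

Finish packing the open top drawer of the plywood bench unit and push it fully shut: the block plane that stands on the open bench (not the one beside the vice) and the brown carton of dowels go in with the cork sanding block and the small flat steel key that are already there, and all four stay in it. The plane and the carton must sit flat on the drawer's bottom with nothing under them, and nothing may stand above the rim: the unit's top sweeps close over it as the drawer runs in, and whatever stands proud catches. Shift what is in the way inside the drawer first, and shut it only when all is packed. Set the plane down gently, it is not to be dropped, and do not disturb the masking tape roll, the tape measure or the wax tin.

Things in the scene. Friction and masses are not known exactly. Their poses are not given: they have to be found in the camera images.
- drawer_floor (a point): Centre of the open top drawer's inner floor; moves with the drawer. x: from the drawer front to its back (the way it shuts), y: along its width, z up. Inside: 160 mm deep (x -80 to 80), 206 mm wide (y -103 to 103), floor to rim 54 mm all round; side and back walls 7 mm, front 12 mm thick. The floor is 120 mm above the bench.
- drawer_unit: Plywood drawer unit fixed on the bench, 187 (its x, to the back) x 245 (y) x 188 mm high, origin at the centre of its underside. Underside of its top panel (10 mm thick): 4 mm above the drawer rim; the panel's front edge lies over the drawer's back wall while the drawer is out. A fixed bundle of boards 98 mm high stands in front of it, under the drawer.
- drawer_handle (a point): Middle of the top drawer's dark steel bow handle: a level bar 9 mm thick, 68 mm long along the drawer's y, 20 mm in front of the drawer front and 26 mm above the drawer floor. Axes as drawer_floor. Push here, or on the front beside it, to shut the drawer.
- drawer (a joint): Slide of the top drawer in m: 0 = pulled right out (as it stands at the start), 0.176 = fully shut, front flush with the unit. Runs on steel runners with about 3 N of friction (and 6 N s/m of damping), hard stops at both ends; it stays where it is left.
- sanding_block: Cork sanding block 63 (its x) x 113 (y) x 34 (z) mm, about 0.12 kg, origin at the centre of its underside. It lies flat in the drawer near the back wall, long side roughly along the drawer's width, somewhere about the middle, so that neither end leaves enough room to put the carton in. It slides when pushed.
- key: Small flat steel key, a bar 62 (its x) x 12 (y) x 6 (z) mm, origin at the centre of its underside. It lies on the drawer floor in the front part of the drawer, roughly pointing from front to back. It may end anywhere in the drawer below the rim but not under plane or carton, for instance on the sanding block.
- block_plane: Block plane, 150 (its x) x 42 (y) x 51 (z) mm, 0.6 kg, origin at the centre of its sole, centre of mass at about x -8; upright on the bench, may lie either way round. Sole 42 wide, full length; flat upright cheeks 42 mm apart from x -50 to 40, z 6 to 28: take it there. Above the cheeks are only a slanting iron and rounded knobs; top (51) at x -64 to -33.
- carton: Brown cardboard carton, solid, 64 (its x) x 71 (y) x 51 (z) mm, about 0.2 kg, origin at the centre of its underside. It stands upright on the bench; take it across the 64 mm.
- masking_roll: Roll of masking tape lying flat on the bench, 96 mm diameter, 24 mm high, origin at the centre of its underside. Leave it alone.
- tape_measure: Green and black tape measure standing on the bench, 37 (its x) x 100 (y) x 66 (z) mm, origin under its middle. Leave it alone.
- wax_tin: Flat round tin, 73 mm diameter, 26 mm high, standing on the unit's top; origin at the centre of its underside. Leave it alone.

How it is judged:
By the outcome, as a careful person would: the job done as asked, in the order asked, and still so for the second after the job is handed in, with the robot touching nothing.
It also fails if it takes over 72 s, if anything falls off the work surface, if the arm or the gripper's body presses on something with over 40 N, if the wrist force passes 120 N, or if a joint passes its speed limit or range.

## Working session

There is one attempt and no reset: what is moved stays moved. The work goes in short steps, each a Python script; the robot and the scene stay as the last script left them, time stands still between calls to the robot, and variables do not carry over. Pictures are saved under pics/ and viewed, at most 10 in all, crops included, and the job is handed in when it is done.

```bash
mkdir -p pics; ls; cat > h.py <<'E'
import numpy as np, cv2
from bench import *
def pts(c, mask=None):
    z=c["range_z"]; m=z>0
    if mask is not None: m&=mask
    v,u=np.nonzero(m); K=c["intrinsics"]
    d=cv2.undistortPoints(np.stack([u,v],1).astype(np.float64)[:,None],K,np.array([c["k1"],0,0,0,0.]))[:,0]
    zz=z[v,u]; C=np.c_[d*zz[:,None],zz]
    return (C-c["t"].ravel())@c["R"], np.stack([u,v],1)
def proj(c,X):
    return cv2.projectPoints(np.atleast_2d(X).astype(float),cv2.Rodrigues(c["R"])[0],c["t"].astype(float),c["intrinsics"],np.array([c["k1"],0,0,0,0.]))[0][:,0]
E
python3 - <<'E'
from h import *
import pickle
D={}
for n in("scene","top"):
    c=capture(n); cv2.imwrite(f"pics/{n}0.png",c["image"]); D[n]=c
    print(n,"cam pos",-c["R"].T@c["t"].ravel(), c["R"][2])
    for q in("block_plane","carton","sanding_block","key","drawer_handle","drawer_unit","masking_roll","tape_measure","wax_tin"):
        for s in silhouettes(n,q)[:3]:
            p,_=pts(c,s["region"])
            if len(p)<10: print(n,q,s["conf"],s["xy"],len(p));continue
            print(n,q,round(s["conf"],2),np.round(s["xy"]),len(p),np.median(p,0).round(3),np.percentile(p,2,0).round(3),np.percentile(p,98,0).round(3))
            D[n,q,round(s["conf"],2)]=s["region"]
pickle.dump(D,open("d0.pkl","wb")); print(current_clock())
E
```

```text
pics
scene cam pos [ 0.13235033 -0.76003175  0.89306487] [ 0.367102    0.64400029 -0.67119278]
scene block_plane 0.87 [252. 181.] 535 [0.49  0.242 0.018] [0.439 0.221 0.   ] [0.531 0.271 0.047]
scene block_plane 0.43 [303. 208.] 4753 [ 0.514 -0.02   0.141] [ 0.41  -0.152  0.117] [0.631 0.098 0.175]
scene carton 0.8 [296. 347.] 1404 [ 0.336 -0.323  0.05 ] [ 0.3   -0.357  0.006] [ 0.379 -0.279  0.054]
scene sanding_block 0.7 [326. 195.] 963 [ 0.568 -0.036  0.152] [ 0.526 -0.078  0.123] [0.617 0.032 0.156]
scene sanding_block 0.19 [303. 205.] 4760 [ 0.515 -0.021  0.141] [ 0.41  -0.152  0.117] [0.631 0.098 0.175]
scene key 0.47 [366. 210.] 12569 [ 0.619 -0.114  0.158] [ 0.42  -0.233  0.02 ] [0.778 0.09  0.19 ]
scene drawer_handle 0.72 [301. 206.] 4754 [ 0.514 -0.021  0.141] [ 0.41  -0.152  0.116] [0.631 0.099 0.175]
scene drawer_unit 0.93 [363. 209.] 12892 [ 0.619 -0.113  0.157] [ 0.42  -0.233  0.015] [0.778 0.092 0.19 ]
scene tape_measure 0.79 [214. 191.] 388 [0.351 0.202 0.043] [0.328 0.186 0.002] [0.386 0.233 0.067]
scene wax_tin 0.6 [398. 192.] 721 [ 0.688 -0.16   0.213] [ 0.659 -0.1
[... 436 characters left out ...]
0.62 [306. 217.] 70 [0.496 0.013 0.125] [ 0.476 -0.006  0.117] [0.52  0.032 0.132]
top drawer_handle 0.85 [313. 212.] 3837 [ 0.511 -0.024  0.121] [ 0.417 -0.137  0.114] [0.63  0.095 0.177]
top drawer_unit 0.77 [331. 172.] 8991 [ 0.621 -0.055  0.184] [ 0.428 -0.204  0.114] [0.792 0.088 0.193]
top drawer_unit 0.66 [316. 211.] 3721 [ 0.509 -0.022  0.121] [ 0.421 -0.134  0.114] [0.628 0.097 0.177]
top masking_roll 0.6 [241. 156.] 326 [0.689 0.21  0.023] [0.637 0.164 0.003] [0.727 0.253 0.029]
top tape_measure 0.58 [237. 259.] 307 [0.362 0.221 0.053] [ 0.33   0.191 -0.001] [0.395 0.272 0.069]
top wax_tin 0.82 [363. 142.] 530 [ 0.694 -0.148  0.214] [ 0.66  -0.179  0.206] [ 0.726 -0.115  0.22 ]
1.0
```

View pics/scene0.png

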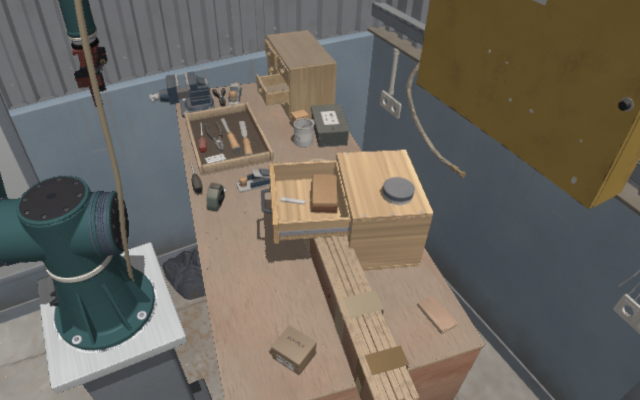

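View pics/top0.png

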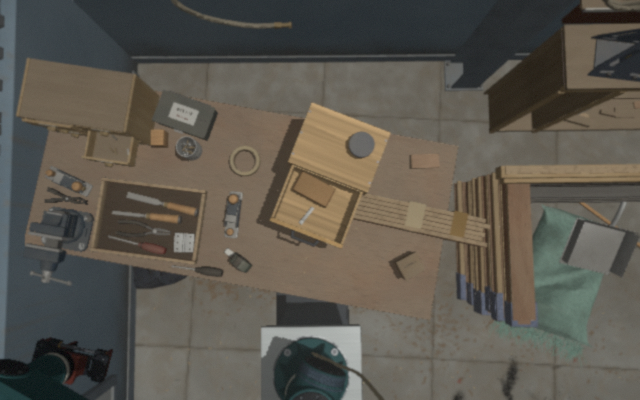

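The scene view shows the drawer at about (310,200) with the cork block at (326,195) and the key at (292,201). The plane is at (252,181) and the carton at (296,347). The top view has the plane at (232,215), the key at (306,217), the block at (313,188) and the tin at (361,145). Next I fit the poses.

```bash
cat > fit.py <<'E'
from h import *
import pickle
D=pickle.load(open("d0.pkl","rb"))
def rect(P):
    (c,s,a)=cv2.minAreaRect((P[:,:2]*1000).astype(np.float32)); return np.round(c,1),np.round(s,1),round(a,1)
def box(p,lo,hi): return p[((p>=lo)&(p<=hi)).all(1)]
for n in("scene","top"):
    c=D[n]; p,_=pts(c)
    print(n,"unit top",rect(box(p,[.5,-.3,.183],[.9,.15,.194])))
    r=box(p,[.35,-.25,.169],[.66,.13,.179]); print(" rim",len(r),rect(r))
    b=box(p,[.5,-.12,.150],[.64,.08,.158]); print(" block top",len(b),rect(b),np.median(b[:,2]))
    k=box(p,[.42,-.13,.112],[.52,.09,.121]); print(" floor z",np.median(k[:,2]))
    for key in D:
        if key[0]==n and key[1] in("block_plane","carton","sanding_block","key") and key[2]>.45:
            q,_=pts(c,D[key]); 
            if key[1]=="carton": q=q[q[:,2]>.045]
            if key[1]=="sanding_block": q=q[q[:,2]>.148]
            if key[1]=="block_plane":
                q=q[q[:,2]>.004]; h=q[q[:,2]>.046]; print("  plane high",h.mean(0).round(3),len(h))
            print(" ",key,len(q),rect(q),np.median(q[:,2]).round(4))
I=[]
for n,(x0,y0,x1,y1) in(("scene",(235,140,360,250)),("top",(215,130,385,255))):
    im=D[n]["image"][y0:y1,x0:x1]; I.append(cv2.resize(im,(400,int(400*(y1-y0)/(x1-x0))),interpolation=cv2.INTER_CUBIC)[:290])
h=max(i.shape[0] for i in I); cv2.imwrite("pics/crop1.png",np.hstack([np.pad(i,((0,h-i.shape[0]),(0,0),(0,0))) for i in I]))
E
python3 fit.py
```

```text
scene unit top (array([692.7, -89.7]), array([250.1, 187.6]), 68.2)
 rim 1038 (array([572.1, -47.5]), array([237.9, 283.3]), 68.1)
 block top 832 (array([561.5, -18.1]), array([178.1, 103.8]), 68.3) 0.15319596133097035
 floor z 0.11927802624004068
  plane high [0.488 0.187 0.087] 19
  ('scene', 'block_plane', 0.87) 479 (array([455.7, 167.8]), array([220.7,  98.8]), 70.2) 0.0216
  ('scene', 'carton', 0.8) 991 (array([ 340.5, -313.9]), array([66.4, 73.1]), 27.4) 0.0511
  ('scene', 'sanding_block', 0.7) 734 (array([575.6, -17.4]), array([110.7,  62.1]), 61.7) 0.153
  ('scene', 'key', 0.47) 12569 (array([613.3, -59. ]), array([251.4, 417.1]), 68.4) 0.1584
top unit top (array([692.2, -87. ]), array([245. , 187.9]), 68.0)
 rim 708 (array([567. , -39.1]), array([232.9, 276.4]), 69.6)
 block top 668 (array([565.2, -18.3]), array([174.9,  92.5]), 68.3) 0.1534263829716381
 floor z 0.11845161916901811
  plane high [0.535 0.245 0.049] 86
  ('top', 'block_plane', 0.77) 582 (array([510.4, 248.5]), array([ 43.3, 148.5]), 82.7) 0.0317
  ('top', 'carton', 0.93) 440 (array([ 341.4, -310.2]), array([63.2, 72.5]), 27.6) 0.0504
  ('top', 'sanding_block', 0.56) 737 (array([575.4, -11.5]), array([109. ,  61.5]), 61.7) 0.1533
  ('top', 'key', 0.62) 70 (array([498.2,  12.1]), array([11.2, 59.1]), 51.9) 0.1248
```

View pics/crop1.png

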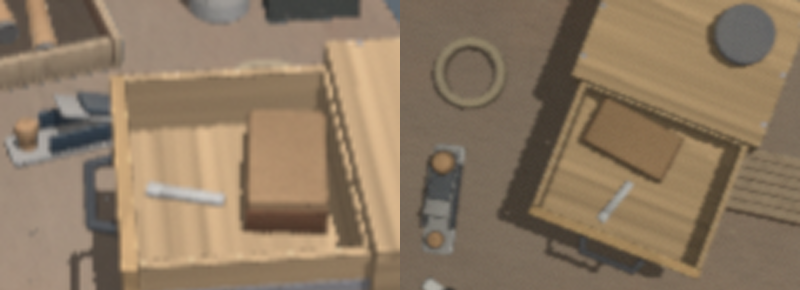

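The crop shows the block at the back, left of centre, the key in front of it at (615,203), and the plane with its taller knob toward the back of the bench. The fitted sizes match the given ones. The drawer's x axis is at -21.9° and its floor centre is near (0.528, -0.021). The plan is to push the block left, put the key on it, set the carton back right, and put the plane across the front.

```bash
cat >> h.py <<'E'
from scipy.spatial.transform import Rotation as Ro
TH=np.radians(-21.9); C0=np.array([.5277,-.0213]); EX=np.array([np.cos(TH),np.sin(TH)]); EY=np.array([-EX[1],EX[0]])
def W(x,y,z): return [*(C0+EX*x/1000+EY*y/1000),z]      # drawer mm -> world, z world
def L(p): d=np.asarray(p)[...,:2]-C0; return np.stack([d@EX,d@EY],-1)*1000
def q(deg):
    a=np.radians(deg); y=[np.cos(a),np.sin(a),0]; z=[0,0,-1]; return Ro.from_matrix(np.c_[np.cross(y,z),y,z]).as_quat().tolist()
def qb(p,deg):   # of the two equivalent grasps, the one with joint 6 nearer mid range
    c=[(abs(j[5]),d) for d in(deg,deg+180) if (j:=inverse_kinematics(p,q(d))) is not None]; return q(min(c)[1])
E
python3 - <<'E'
from h import *
for n,p,a in(("push",W(43,-62,.25),68.1),("key",[.498,.012,.25],51.9),("keyput",W(47,46,.25),-21.9),("carton",[.341,-.312,.25],27.5),("cput",W(22,-56.5,.25),-21.9),("plane",[.516,.2475,.25],82.7),("pput",W(-34,0,.25),-21.9)):
    print(n,np.round(p,3),[None if (j:=inverse_kinematics(p,q(d))) is None else np.round(j,2).tolist() for d in(a,a+180)])
move_gripper(0.0)
p=W(43,-62,.21); Q=qb(p,68.1); move_ptp(p,Q)
servo_line(W(43,-62,.134),rate=.15)
r=servo_line(W(43,0,.134),rate=.05,contact_N=7); print(r,L(current_position()),current_force(),current_clock())
P=L(current_position()); servo_line(W(43,P[1]-5,.134)); servo_line(W(43,P[1]-5,.24))
c=capture("top"); 
for n in("top","scene"):
    c=capture(n)
    for s in silhouettes(n,"sanding_block")[:1]:
        b,_=pts(c,s["region"]); b=b[abs(b[:,2]-.153)<.005]; r=cv2.minAreaRect((L(b)).astype(np.float32)); print(n,s["conf"],r)
print(current_clock())
E
```

```text
push [ 0.544 -0.095  0.25 ] [[-0.3, 0.27, 1.58, -0.0, 1.3, -1.49], [-0.3, 0.27, 1.58, -0.0, 1.3, 1.66]]
key [0.498 0.012 0.25 ] [[-0.11, 0.19, 1.69, -0.0, 1.27, -1.02], [-0.11, 0.19, 1.69, -0.0, 1.27, 2.12]]
keyput [0.588 0.004 0.25 ] [[-0.11, 0.32, 1.5, -0.0, 1.32, 0.27], [-0.11, 0.32, 1.5, -0.0, 1.32, -2.87]]
carton [ 0.341 -0.312  0.25 ] [[-0.89, 0.13, 1.76, -0.0, 1.26, -1.37], [-0.89, 0.13, 1.76, -0.0, 1.26, 1.77]]
cput [ 0.527 -0.082  0.25 ] [[-0.28, 0.24, 1.62, -0.0, 1.29, 0.1], None]
plane [0.516 0.248 0.25 ] [[0.33, 0.3, 1.54, -0.0, 1.31, -1.12], [0.33, 0.3, 1.54, -0.0, 1.31, 2.02]]
pput [ 0.496 -0.009  0.25 ] [[-0.16, 0.18, 1.69, -0.0, 1.27, 0.23], [-0.16, 0.18, 1.69, -0.0, 1.27, -2.92]]
True [ 44.04810293 -21.33342328] [ 1.20415388 -2.36823615  0.78269493] 6.6
top 0.66 ((37.28324890136719, 47.0694465637207), (108.95684814453125, 60.492549896240234), 87.3980941772461)
scene 0.71 ((39.832698822021484, 42.16753387451172), (112.216064453125, 61.74235153198242), 87.06864929199219)
7.9583
```

Block is against the left wall. I nudge it back toward the rear wall, then move the key onto it.

```bash
python3 - <<'E'
from h import *
Q=q(68.1)
move_ptp(W(-18,46,.20),Q); servo_line(W(-18,46,.134)); 
print("push",servo_line(W(4,46,.134),rate=.05,contact_N=12),L(current_position()),current_force())
servo_line(W(-4,46,.134)); servo_line(W(-4,46,.20))
move_gripper(.04)
k=[.498,.012]
Qk=q(51.9); move_ptp([*k,.18],Qk)
print("down",servo_line([*k,.1225],rate=.08,contact_N=8),current_position())
move_gripper(0); print("gap",current_finger_gap(),current_grip_force())
servo_line([*k,.20]); print("gap",current_finger_gap(),current_clock())
for n in("top","scene"):
    c=capture(n); cv2.imwrite(f"pics/{n}2.png",c["image"])
    for s in silhouettes(n,"sanding_block")[:1]:
        b,_=pts(c,s["region"]); b=b[abs(b[:,2]-.153)<.005]; print(n,s["conf"],cv2.minAreaRect((L(b)).astype(np.float32)))
im=cv2.imread("pics/scene2.png")[120:270,220:440]; cv2.imwrite("pics/scene2c.png",cv2.resize(im,None,fx=3,fy=3))
E
```

```text
push False [ 4.40524609 46.05983083] [0.37106487 0.30105759 0.71827469]
down False [0.49847927 0.01199531 0.12278833]
gap 0.011155900924953489 30.000742971897125
gap 0.011015962075502409 13.7
top 0.91 ((52.36038589477539, 47.50232696533203), (110.13326263427734, 51.707462310791016), 88.66588592529297)
scene 0.69 ((48.58416748046875, 41.82512664794922), (110.86670684814453, 61.32025146484375), 88.78006744384766)
```

View pics/scene2c.png

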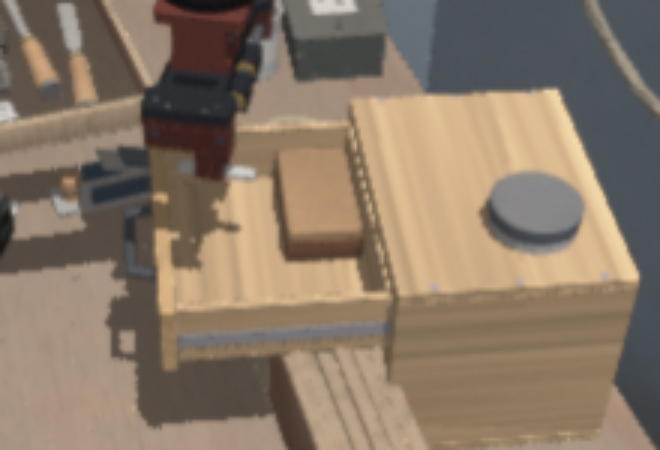

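The key is held level at (240,172) and the block sits in the back left corner at (320,205). Next I place the key and fetch the carton.

```bash
python3 - <<'E'
from h import *
Qp=q(-21.9)
move_ptp(W(46,48,.20),Qp); print(servo_line(W(46,48,.157),rate=.06,contact_N=3),current_position()[2])
move_gripper(.03); servo_line(W(46,48,.24))
c=[.341,-.312]; Qc=qb([*c,.2],27.5)
move_gripper(.088); move_ptp([*c,.20],Qc)
print(servo_line([*c,.018],rate=.15,contact_N=10),current_position())
move_gripper(.04); print("gap",current_finger_gap()); servo_line([*c,.25],rate=.25); print(current_finger_gap(),current_clock())
move_ptp(W(22,-56.5,.25),Qp); print(current_finger_gap(),L(current_position()),current_clock())
c=capture("scene"); cv2.imwrite("pics/s3.png",cv2.resize(c["image"][100:280,200:440],None,fx=3,fy=3))
E
```

```text
True 0.15650080358568746
False [ 0.34141938 -0.31237821  0.01851406]
gap 0.06330489169690173
0.06315283360085877 22.45
0.06296639024104884 [ 21.6198954  -57.09530745] 23.7667
```

View pics/s3.png

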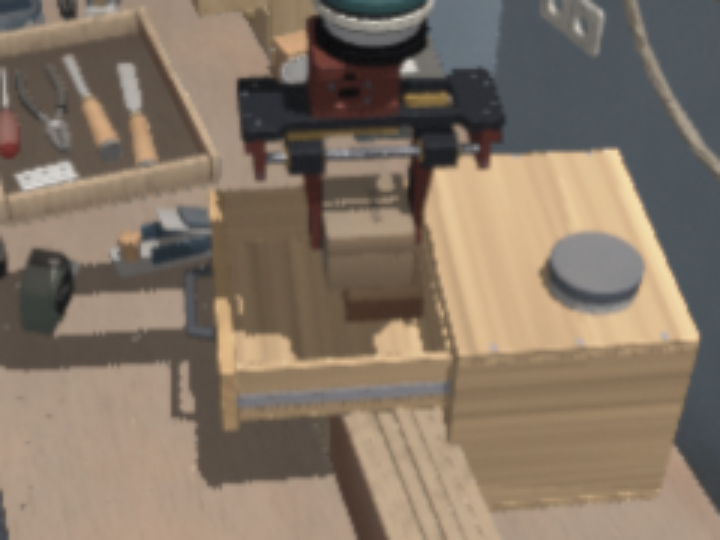

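The carton is held upright at (370,245) above the free back right area. I lower it, release it and push it back.

```bash
python3 - <<'E'
from h import *
servo_line(W(22,-56.5,.15),rate=.15)
print(servo_line(W(22,-56.5,.1365),rate=.04,contact_N=5),current_position()[2],L(current_position()),current_force())
move_gripper(.072); servo_line(W(22,-56.5,.24),rate=.2)
move_gripper(0); move_ptp(W(-32,-56.5,.20),q(68.1)); servo_line(W(-32,-56.5,.134),rate=.2)
print(servo_line(W(3,-56.5,.134),rate=.06,contact_N=8),L(current_position()),current_force())
servo_line(W(-6,-56.5,.134)); servo_line(W(-6,-56.5,.24),rate=.2); print(current_clock())
move_gripper(.088); p=[.516,.2475]; move_ptp([*p,.22],q(82.7))
for n in("top","scene"):
    c=capture(n); cv2.imwrite(f"pics/{n}4.png",c["image"])
    P,_=pts(c); l=L(P); u=(abs(P[:,2]-.171)<.0035)&(abs(l[:,0]-45)<45)&(abs(l[:,1]+50)<50)&(l[:,0]<78)&(l[:,1]>-101)
    print(n,cv2.minAreaRect(l[u].astype(np.float32)))
    for s in silhouettes(n,"key")[:2]: print("key",s["conf"],s["xy"])
c1=cv2.imread("pics/scene4.png")[140:250,235:365]; cv2.imwrite("pics/s4c.png",cv2.resize(c1,None,fx=5,fy=5))
E
```

```text
True 0.13808437120446265 [ 22.97231661 -56.41014598] [0.44330976 0.16648477 2.48395108]
False [  3.57007466 -56.52846261] [ 0.79601259 -1.09151465  0.10850001]
30.7167
top ((46.372802734375, -55.39467239379883), (63.252471923828125, 70.6213607788086), 0.177193284034729)
key 0.68 [310.8, 212.0]
key 0.56 [299.3, 180.4]
scene ((47.301334381103516, -59.28907012939453), (61.222171783447266, 74.07062530517578), 0.17692500352859497)
key 0.58 [399.1, 190.8]
```

View pics/s4c.png

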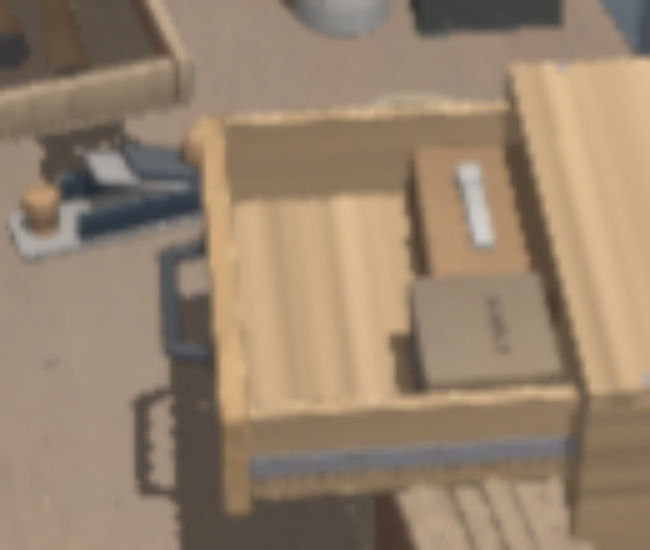

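The key lies on the block at (478,205) and the carton is flat in the back right corner at (485,330), so the front strip is clear for the plane.

```bash
python3 - <<'E'
from h import *
import pickle
P,_=pts(pickle.load(open("d0.pkl","rb"))["top"])
m=(abs(P[:,0]-.516)<.05)&(P[:,1]>.28)&(P[:,1]<.36); print("tray max z",P[m][:,2].max(), "y of z>.015 min",P[m&(P[:,2]>.015)][:,1].min())
p=[.516,.2475]
assert P[m][:,2].max()<.075
print(servo_line([*p,.0025],rate=.12,contact_N=8),current_position())
move_gripper(.03); print("gap",current_finger_gap())
servo_line([*p,.05],rate=.08); servo_line([*p,.27],rate=.2); print("gap",current_finger_gap(),current_force())
move_ptp(W(-34,0,.27),q(158.1)); print(L(current_position()),current_finger_gap(),current_clock())
for n in("top","scene"):
    c=capture(n); cv2.imwrite(f"pics/{n}5.png",c["image"])
    X,_=pts(c); l=L(X)
    u=(X[:,2]>.238)&(X[:,2]<.275)&(abs(l[:,0]+34)<26)&(abs(l[:,1])<110); print(n,u.sum(),cv2.minAreaRect(l[u].astype(np.float32)), X[u][:,2].min())
im=cv2.imread("pics/scene5.png")[80:250,200:400]; cv2.imwrite("pics/s5c.png",cv2.resize(im,None,fx=3.4,fy=3.4))
E
```

```text
tray max z 0.04296873418153253 y of z>.015 min 0.33365312870501124
False [0.51651202 0.24764995 0.0031061 ]
gap 0.04162801727072838
gap 0.04144282632121754 [ 0.4903362   0.48573011 -8.291861  ]
[-34.13598635   0.32650948] 0.04212479578834147 39.825
top 2 ((-53.98268127441406, -55.643272399902344), (2.6376266479492188, 0.0), -158.0901641845703) 0.2723830712370559
scene 381 ((-34.78179931640625, -21.389690399169922), (123.52279663085938, 49.484535217285156), 86.75041961669922) 0.26551272797908776
```

View pics/s5c.png

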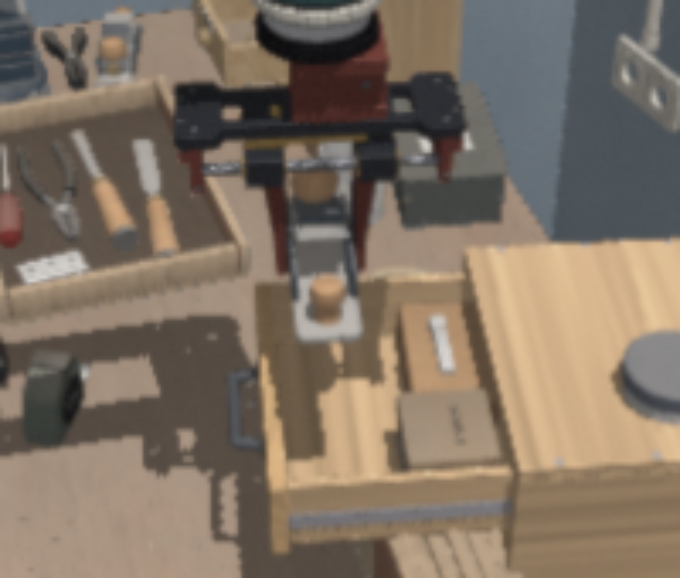

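The plane is held level at (325,250), aligned with the drawer's width and over the clear front strip. I lower it gently.

```bash
python3 - <<'E'
from h import *
servo_line(W(-34,4,.135),rate=.12)
r=servo_line(W(-34,4,.1215),rate=.02,contact_N=4); print(r,current_position()[2],L(current_position()),current_force())
move_gripper(.052); servo_line(W(-34,4,.24),rate=.15); move_gripper(0)
p=W(-150,0,.24); move_ptp(p,q(68.1)); print(current_clock())
for n in("top","scene"):
    c=capture(n); cv2.imwrite(f"pics/{n}6.png",c["image"])
    X,_=pts(c); l=L(X); i=(abs(l[:,0])<76)&(abs(l[:,1])<99); print(n,"max z inside",np.sort(X[i][:,2])[-8:].round(4))
    u=i&(X[:,2]>.128)&(l[:,0]<4); print(cv2.minAreaRect(l[u].astype(np.float32)))
im=cv2.imread("pics/scene6.png")[130:250,220:380]; cv2.imwrite("pics/s6c.png",cv2.resize(im,None,fx=4,fy=4))
E
```

```text
True 0.13340912396506752 [-33.32198375   4.06633748] [ 2.84813652 -0.47437084 -5.02178247]
45.0917
top max z inside [0.1774 0.1775 0.1778 0.178  0.1782 0.1783 0.1786 0.1792]
((-37.257144927978516, -0.4225311279296875), (77.42687225341797, 194.35069274902344), 0.024585219100117683)
scene max z inside [0.1754 0.1755 0.1756 0.1758 0.176  0.1766 0.1766 0.1773]
((-37.14510726928711, 1.2070465087890625), (195.58363342285156, 77.63591003417969), 89.98757934570312)
```

View pics/s6c.png

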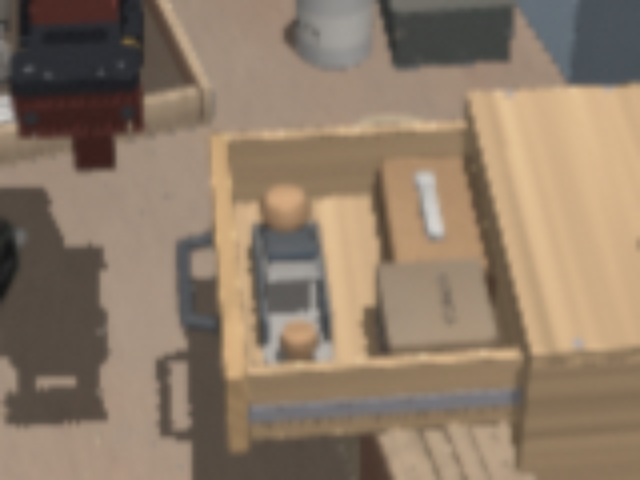

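The plane stands upright on the clear floor at (290,275) with nothing under it. I did notice the descent stopped on a contact about 10 mm higher than expected, so I check that it sits flat and below the rim before shutting.

```bash
python3 - <<'E'
from h import *
c=None
for n in("top","scene"):
    c=capture(n); X,_=pts(c); l=L(X)
    u=(l[:,0]>-64)&(l[:,0]<-5)&(abs(l[:,1])<92)&(X[:,2]>.124)
    v=X[u][:,2]; y=l[u][:,1]
    print(n,cv2.minAreaRect(l[u].astype(np.float32)),"max",np.sort(v)[-5:].round(4))
    for a in range(-90,90,15):
        k=(y>=a)&(y<a+15)
        if k.sum()>5: print("  ",a,k.sum(),np.percentile(v[k],[5,50,97]).round(3), np.percentile(l[u][k][:,0],[3,97]).round(0))
    w=(l[:,0]>20)&(l[:,0]<70)&(l[:,1]>-85)&(l[:,1]<-25); print("  carton top",np.percentile(X[w][:,2],[5,50,95]).round(4))
E
```

```text
top ((-34.30873489379883, -2.3732833862304688), (57.16671371459961, 176.52316284179688), 0.7907866835594177) max [0.1721 0.1724 0.1733 0.1733 0.1737]
   -90 6 [0.124 0.125 0.125] [-54. -18.]
   -75 49 [0.125 0.128 0.154] [-58. -19.]
   -60 57 [0.125 0.15  0.157] [-58. -17.]
   -45 48 [0.124 0.127 0.15 ] [-60. -17.]
   -30 72 [0.125 0.151 0.17 ] [-60. -16.]
   -15 76 [0.142 0.16  0.166] [-59. -20.]
   0 74 [0.144 0.161 0.169] [-61. -21.]
   15 75 [0.137 0.155 0.162] [-60. -19.]
   30 80 [0.143 0.154 0.171] [-61. -21.]
   45 67 [0.13  0.167 0.172] [-60. -22.]
   60 56 [0.125 0.129 0.166] [-59. -19.]
   75 9 [0.124 0.125 0.13 ] [-53.  -9.]
  carton top [0.1661 0.1703 0.1748]
scene ((-33.03838348388672, -3.6590805053710938), (52.69517135620117, 137.83863830566406), 0.20415069162845612) max [0.1705 0.1707 0.1707 0.1711 0.1719]
   -75 56 [0.135 0.148 0.153] [-48. -28.]
   -60 59 [0.124 0.128 0.153] [-58. -18.]
   -45 56 [0.125 0.132 0.149] [-59. -19.]
   -30 90 [0.125 0.147 0.167] [-58. -19.]
   -15 133 [0.125 0.147 0.166] [-57. -21.]
   0 100 [0.125 0.142 0.164] [-59. -19.]
   15 48 [0.133 0.154 0.16 ] [-58. -18.]
   30 120 [0.143 0.162 0.17 ] [-59. -21.]
   45 37 [0.136 0.168 0.171] [-56. -23.]
  carton top [0.1681 0.1702 0.1721]
```

The plane's top is at 0.171 and the carton's at 0.170. Both sit flat and below the rim at 0.174, so I shut the drawer.

```bash
python3 - <<'E'
from h import *
servo_line(W(-150,0,.134),rate=.15)
print(servo_line(W(-128,0,.134),rate=.08,contact_N=10),L(current_position()))
f0=np.array(current_force())
r=servo_line(W(52.5,0,.134),rate=.06,contact_N=14); print(r,L(current_position()),current_force(),f0,current_clock())
x=L(current_position())[0]
servo_line(W(x-30,0,.134),rate=.1)
for n in("top","scene"):
    c=capture(n); cv2.imwrite(f"pics/{n}7.png",c["image"])
print(current_clock())
im=cv2.imread("pics/scene7.png")[110:280,220:450]; cv2.imwrite("pics/s7c.png",cv2.resize(im,None,fx=3,fy=3))
E
```

```text
False [-1.27098506e+02  3.83236224e-02]
False [49.19924132 -0.05387259] [-9.18439307  2.83002982  4.51504653] [-0.33659821 -0.10019888 -0.02305913] 49.7333
50.3167
```

View pics/s7c.png

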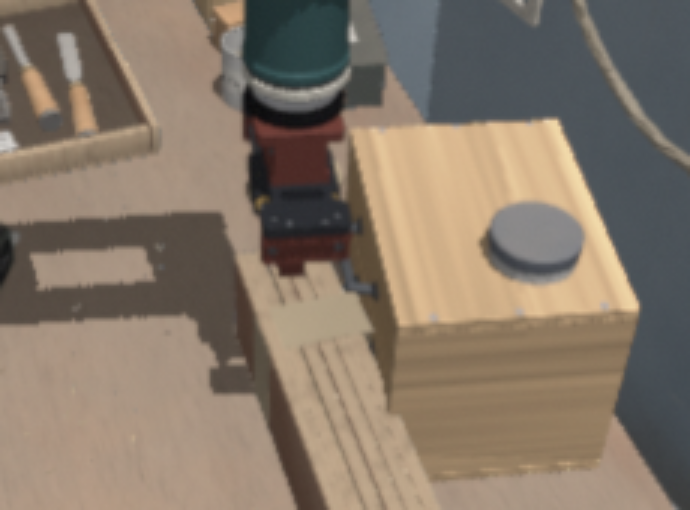

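The drawer looks shut and the tin is undisturbed. A firmer push should confirm it is against the stop, then I hand in.

```bash
python3 - <<'E'
from h import *
servo_line(W(46,0,.134),rate=.1)
r=servo_line(W(60,0,.134),rate=.05,contact_N=22); print(r,L(current_position()),current_force())
x=L(current_position())[0]
servo_line(W(x-40,0,.134),rate=.1); servo_line(W(x-60,0,.25),rate=.2); sleep(.5); print(current_clock())
close_job()
E
```

```text
True [48.91629464 -0.24150668] [-0.43882556  1.45651655  1.10273641]
52.7833
the job is handed in; nothing more can be done
```

The job is handed in at about 53 s: all four items are packed, both big items measured flat and below the rim, and the drawer is shut against its stop. One doubt remains: the plane was released when a contact reading stopped the descent about 10 mm higher than expected, so it may have dropped by up to that much.

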